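Refit the return spring of a citrus press

ROBOT

A 6-joint arm with a two-finger parallel gripper is mounted at the origin on the work surface. World frame = base frame: x ahead of the robot, y to its left, z up, the work surface at z = 0. Lengths are in mm, angles in rad, forces in N, time in s.
With the tool pointing down it reaches from about 275 to 750 mm from the base axis. Payload 10.2 kg.
Tool frame: the origin (TCP) lies at the very end of the fingers, on their centre line; the grasp point (between the pads) lies 19 mm behind it; z points along the fingers, y is the line along which they close (so a half turn about z gives the same grasp; the last joint's range is limited). The gripper opens to 85 mm and grips with 20 to 120 N. Pads are 22 mm wide; open, the fingers measure 114 mm over their backs; the gripper's body (76 mm by 85 mm) begins 54 mm behind the grasp point. The pads swing forward as they close: fully open they stand 13 mm farther back than shut.
Start: joints at [-0.223, 0.313, 1.498, -0, 1.331, -0.223], TCP at [525.006, -0.013, 231.294] pointing down, gripper open.
Joint ranges: [-2.94, 2.94], [-0.97, 2.17], [0.19, 2.56], [-1.23, 4.37], [0.02, 3.11], [-2.88, 2.88]. Speed limits (rad/s): [2.39, 2.39, 3.01, 3.14, 3.14, 3.14].

INTERFACE

Orientations are given as a unit quaternion [w, x, y, z].
In Python, from rig import * gives the robot as it stands. The module is installed in compiled form; this text tells all that it offers.
- The arm moves only by the shell command python3 -m crank 'ROWS' [FORCE]. ROWS is JSON, a list that holds one entry, the list of rows, each a list of 7 numbers: the shift along the tool's x, y, z in units of 25 mm (1.0 is 25 mm), then the turn, a rotation vector about the tool's x, y, z in units of 8 degrees (1.0 is 8 degrees), then the finger opening in mm, from 0 to 85.4. A call has exactly 8 rows; each row shifts and turns the commanded pose from where the row before left it, along the tool's axes as they then stand; what a row does not reach is not made up. A row lasts 1/10 s, in which the tool goes at most 50 mm and 8.59 degrees, less where a joint would pass 70% of its speed; a pose out of reach is approached as far as the arm can. A call is refused whole if a number of a shift passes 1 or a number of a turn 1, either way. A call with a gripper value outside its range is refused whole. The fingers move at their own pace and stop on an object; FORCE is the grip in N (left out, the last holds). Time passes only in rows, so rows that do not move let the fingers close, or fill a call up. It gives the time, the measured TCP pose, the force, the opening and the grip force at its end, in the units of the state.
- sense(): the state, without advancing time (a new reading comes with each control period).
- capture(name): name is "scene" or "side" or "wrist"; returns the picture (480x640x3 uint8, blue, green, red); there is no depth.
- camera_model(name): a dict with "fx", "fy", "cx", "cy" (pixels), "k1" (the pictures are not rectified: a ray, as slopes to the right and down, at radius r is drawn at 1 + k1 r^2 times it, then the intrinsics apply), "world_from_camera" (4x4, takes a point from camera to world coordinates); the wrist camera has in their place "T_tool_cam" (4x4, takes a point from camera to tool coordinates, whose origin is the TCP and whose axes are the flange's). Camera axes: x right, y up, looking along -z (the intrinsics and any distortion apply to the point x, -y, -z); pixel columns grow to the right and rows downward; lengths in mm; the calibration is good to about 2 mm. A picture is of the moment at which its call begins: read the wrist's pose just before it. camera_model takes no time and is no camera call.
- finish_job(): hands the job in; it is judged then, once.
The state is a dict: "time_s": time; "joints": joint angles; "dq": joint speeds; "tau": joint torques, N m; "eef_pos": TCP position; "ee_rot": TCP orientation; "force": force on the tool from outside, world axes, zero at the start; "wrist_torque": the same for the moment, N m; "grip_width": opening from 0.0 (shut) to 1.0 (fully open); "grip_force": force on a finger pad.
Only numpy, scipy, OpenCV 4.12 (cv2) and the standard library are available. Lean on these libraries where they do the work, as an engineer would, in place of code of your own. Each camera call takes 0.05 s, during which the arm holds its last target. There are 200 camera calls.

TASK

Put the citrus press's return spring back on its guide rod: pick up the standing coil spring, thread it red mark up over the rod, and whenever its coils snag on one of the rod's two notched collars, ease off and twist it a little until it slips past, until its foot sits fully home on the press base. Be gentle: never push or twist hard against the press (keep below about 20 N), leave the jar, the half lemon and the spoon where they are, and let go of the spring at the end.

Things in the scene. Friction and masses are not known exactly. Their poses are not given: they have to be found in the camera images.
- spring: Steel coil compression spring, standing upright on its foot on the table: 62 mm long, 36 mm outside, 28 mm inside diameter, about 60 g. Origin on its axis at the foot (spring uncompressed), z up to its top end. The top 20 mm (z = 42 to 62 mm) are close-wound: grip there, across the 36 mm. A red mark on the top coil lies on its +x side.
- spring_foot (a point): Centre of the spring's lower end. There the wire end is bent inwards as a tang, on the spring's +x side, straight below the red mark: 6 mm wide, z = 1 to 5 mm, pointing at the axis and ending 7.5 mm from it. It is what snags on the collars. Axes as the spring.
- spring_top (a point): Centre of the spring's top end, 62 mm above spring. The spring yields lengthwise: about 1 N to start, then 0.45 N per mm, solid after 18 mm (9 N); the foot moves, the gripped top does not. It does not yield in twist or sideways.
- press: Base of a hand citrus press, fixed: yellow casting 200 mm (x) by 110 mm (y), top face 30 mm above the table. Origin under its centre, z up. A steel guide rod stands upright at x = -45 mm; a steel dish with a low white cone (up to 62 mm above the table) sits at x = +50 mm.
- rod_seat (a point): Foot of the guide rod: on its axis, at the casting's top face, where the spring's foot must sit. Axes as the press. Two brass collars, about 22 mm across and 8 mm tall, sit firmly on the rod, from 50 to 58 mm (upper) and 24 to 32 mm (lower) above this point. Each has one notch in its rim, 9 mm wide, open from top to bottom, that lets the spring's tang pass.
- rod_tip (a point): Top end of the guide rod, 70 mm above rod_seat; the rod is 10 mm thick, tapered over its last 6 mm. Seen from the axis, each collar's notch points somewhere within 0.9 rad (52 degrees) either side of the press's +x (towards the dish), the two independently. Between the collars the spring turns freely.
- jar: Blue closed jar, 60 mm across, 65 mm tall, a bystander. Origin at the centre of its underside.
- lemon: Half lemon, cut face down, 64 mm across, 47 mm tall, a bystander. Origin at the centre of its underside.
- spoon: Wooden spoon lying on the table beyond the press's right side, a bystander. Origin at the centre of its underside.
There are look-alikes about, which are no part of the job. There is more than one size of the press; the one meant has the size given above.

How it is judged:
By the outcome, as a careful person would: the job done as asked, in the order asked, and still so for the second after the job is handed in, with the robot touching nothing.
It also fails if it takes over 69 s, if anything falls off the work surface, if the arm or the gripper's body presses on something with over 40 N, if the wrist force passes 120 N, or if a joint passes its speed limit or range.

## Working session

There is one attempt and no reset: what is moved stays moved. The work goes in short steps, Python scripts to look and compute and a shell command to move; the robot and the scene stay as the last step left them, time stands still between calls to the robot, and variables do not carry over. Pictures are saved under pics/ and viewed, at most 10 in all, crops included, and the job is handed in when it is done.

```bash
mkdir -p pics
cat > h.py <<'E'
from rig import *
import numpy as np, cv2
def ray(name,u,v,st=None):
    m=camera_model(name)
    d=np.array([(u-m["cx"])/m["fx"],(v-m["cy"])/m["fy"]]); s=d.copy()
    for _ in range(20): s=d/(1+m["k1"]*(s@s))
    T=m["world_from_camera"] if "world_from_camera" in m else toolT(st)@np.array(m["T_tool_cam"])
    T=np.array(T)
    r=T[:3,:3]@np.array([s[0],-s[1],-1.]); return T[:3,3],r/np.linalg.norm(r)
def toolT(st):
    from scipy.spatial.transform import Rotation as R
    w,x,y,z=st["ee_rot"]; T=np.eye(4); T[:3,:3]=R.from_quat([x,y,z,w]).as_matrix(); T[:3,3]=st["eef_pos"]; return T
def onz(o,r,z): return o+r*(z-o[2])/r[2]
def meet(*rs):
    A=np.zeros((3,3));b=np.zeros(3)
    for o,r in rs: P=np.eye(3)-np.outer(r,r);A+=P;b+=P@o
    p=np.linalg.solve(A,b); return p,[round(float(np.linalg.norm((np.eye(3)-np.outer(r,r))@(p-o))),1) for o,r in rs]
E
python3 - <<'E'
from h import *
print(sense())
for n in ("scene","side","wrist"):
    cv2.imwrite(f"pics/{n}0.png",capture(n)); m=camera_model(n); print(n,{k:np.round(v,3).tolist() for k,v in m.items()})
E
```

```text
{'time_s': 0.0, 'joints': array([-2.23397143e-01,  3.13457302e-01,  1.49843140e+00,  2.17882200e-06,
        1.33102859e+00, -2.23397464e-01]), 'dq': array([-0.00091874,  0.00025154,  0.00072268, -0.00097797, -0.00112083,
       -0.00121408]), 'tau': array([-5.78409599e-04, -4.12261176e+01, -2.59742296e+01, -3.58453699e-04,
        4.11797926e-03, -1.23038126e-05]), 'eef_pos': array([5.24738388e+02, 4.93235096e-02, 2.30733489e+02]), 'ee_rot': array([-5.61010783e-04,  7.07106696e-01,  7.07106556e-01, -3.52040740e-04]), 'force': array([ 0.04162386,  0.15710017, -0.71088891]), 'wrist_torque': array([-0.04151414,  0.02380197, -0.03686472]), 'grip_force': 0.0, 'grip_width': 0.998918525664366}
scene {'fx': 463.032, 'fy': 463.032, 'cx': 322.275, 'cy': 246.451, 'k1': -0.05, 'world_from_camera': [[-0.842, -0.404, 0.358, 833.178], [0.539, -0.604, 0.587, 525.672], [-0.02, 0.687, 0.727, 751.075], [0.0, 0.0, 0.0, 1.0]]}
side {'fx': 481.826, 'fy': 481.826, 'cx': 316.857, 'cy': 235.336, 'k1': -0.135, 'world_from_camera': [[0.853, 0.361, -0.376, 121.844], [-0.521, 0.591, -0.616, -642.07], [-0.0, 0.721, 0.693, 796.093], [0.0, 0.0, 0.0, 1.0]]}
wrist {'fx': 379.495, 'fy': 379.495, 'cx': 316.969, 'cy': 240.802, 'k1': -0.034, 'T_tool_cam': [[0.0, 0.949, 0.315, 81.587], [1.0, -0.0, -0.0, 0.756], [-0.0, 0.315, -0.949, -142.733], [0.0, 0.0, 0.0, 1.0]]}
```

View pics/scene0.png

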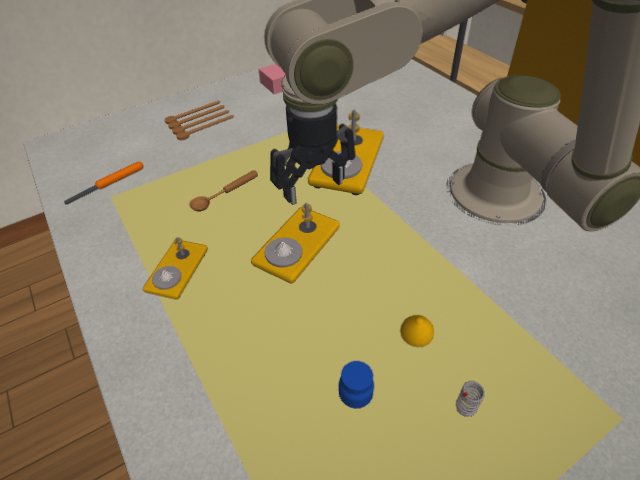

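View pics/side0.png

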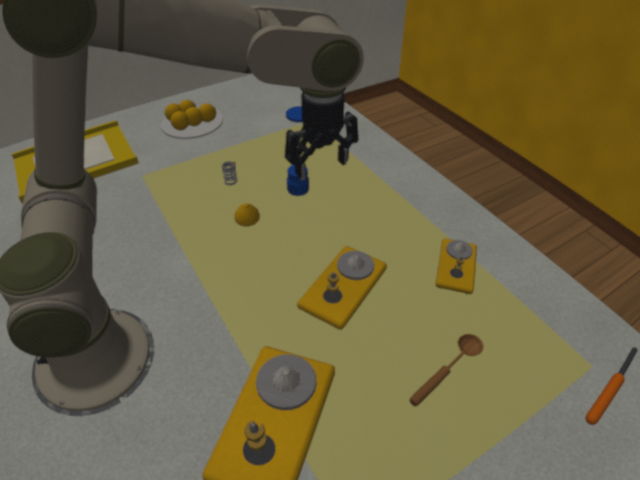

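View pics/wrist0.png

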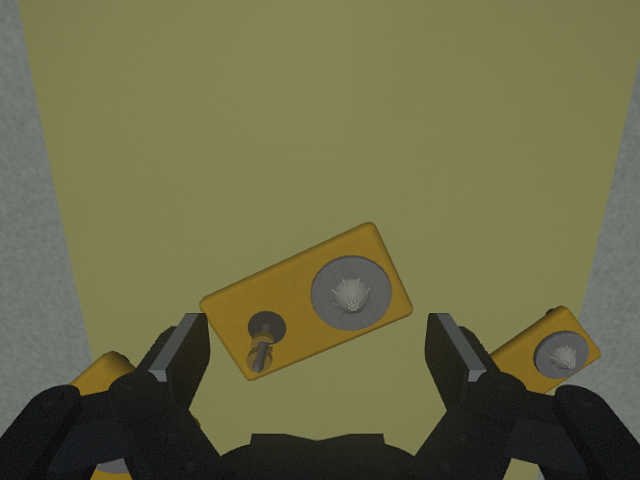

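The scene view shows three yellow presses at (350,160), (297,243) and (177,268). The spring with its red mark is at (470,398), the jar at (356,384), the lemon at (417,331) and the spoon at (222,192). In the side view the spring is at (229,173) and the presses are at (270,410), (343,285) and (457,265). The wrist view shows the middle press whole, at (305,300). Next I'll measure the press sizes.

Run:
```python
from h import *
st=sense()
for n in ("scene","side","wrist"):
    im=cv2.imread(f"pics/{n}0.png"); h=cv2.cvtColor(im,cv2.COLOR_BGR2HSV)
    m=cv2.inRange(h,(15,200,70),(27,255,255)); m=cv2.morphologyEx(m,cv2.MORPH_CLOSE,np.ones((5,5)))
    for c in cv2.findContours(m,cv2.RETR_EXTERNAL,cv2.CHAIN_APPROX_NONE)[0]:
        if cv2.contourArea(c)<500: continue
        w=np.array([onz(*ray(n,*p[0],st),30)[:2] for p in c],np.float32)
        (x,y),(a,b),t=cv2.minAreaRect(w)
        x0,y0,ww,hh=cv2.boundingRect(c)
        print(n,(x0,y0,ww,hh),"centre",round(x),round(y),"size",round(a),round(b),"ang",round(t,1))
print([np.round(onz(*ray("scene",470,412),0)),np.round(onz(*ray("side",229,182),0))])
# crops of the spring, enlarged
a=cv2.resize(cv2.imread("pics/scene0.png")[365:430,435:505],None,fx=5.5,fy=5.5,interpolation=3)
b=cv2.resize(cv2.imread("pics/side0.png")[145:205,195:265],None,fx=5.5,fy=5.5,interpolation=3)
hh=max(a.shape[0],b.shape[0]); o=np.zeros((hh,a.shape[1]+b.shape[1],3),np.uint8); o[:a.shape[0],:a.shape[1]]=a;o[:b.shape[0],a.shape[1]:]=b
cv2.imwrite("pics/crop1.png",o)
```

```text
scene (401, 315, 33, 32) centre 448 217 size 64 60 ang 72.0
scene (144, 241, 63, 58) centre 764 -176 size 148 83 ang 42.2
scene (251, 207, 88, 76) centre 517 -100 size 203 112 ang 26.0
scene (308, 128, 75, 66) centre 247 -296 size 280 142 ang 40.5
scene (508, 0, 84, 124) centre -800 -459 size 1119 268 ang 34.5
side (204, 347, 130, 133) centre 244 -301 size 259 140 ang 40.5
side (298, 247, 88, 81) centre 508 -115 size 198 106 ang 26.1
side (437, 239, 39, 54) centre 750 -199 size 146 76 ang 42.0
side (85, 122, 51, 55) centre 194 690 size 135 268 ang 0.4
side (166, 101, 48, 27) centre 488 743 size 158 141 ang 89.3Traceback (most recent call last):
  File "<stdin>", line 8, in <module>
  File "h.py", line 4, in ray
    m=camera_model(name)
ValueError: time passes only in moves, steps and waits
```

```bash
sed -i 's/^def ray/import functools\ncm=functools.lru_cache(None)(camera_model)\ndef ray/; s/m=camera_model(name)/m=cm(name)/' h.py
python3 - <<'E'
from h import *
st=sense()
n="wrist"; im=cv2.imread(f"pics/{n}0.png"); h=cv2.cvtColor(im,cv2.COLOR_BGR2HSV)
m=cv2.inRange(h,(15,200,70),(27,255,255)); m=cv2.morphologyEx(m,cv2.MORPH_CLOSE,np.ones((5,5)))
for c in cv2.findContours(m,cv2.RETR_EXTERNAL,cv2.CHAIN_APPROX_NONE)[0]:
    if cv2.contourArea(c)<8000: continue
    w=np.array([onz(*ray(n,*p[0],st),30)[:2] for p in c],np.float32)
    print(cv2.minAreaRect(w))
print([np.round(onz(*ray("scene",470,412),0)),np.round(onz(*ray("side",229,182),0))])
a=cv2.resize(cv2.imread("pics/scene0.png")[365:430,435:505],None,fx=5.5,fy=5.5,interpolation=3)
b=cv2.resize(cv2.imread("pics/side0.png")[145:205,195:265],None,fx=5.5,fy=5.5,interpolation=3)
hh=max(a.shape[0],b.shape[0]); o=np.zeros((hh,a.shape[1]+b.shape[1],3),np.uint8); o[:a.shape[0],:a.shape[1]]=a;o[:b.shape[0],a.shape[1]:]=b
cv2.imwrite("pics/crop1.png",o)
E
```

```text
[array([463., 377.,   0.]), array([459., 368.,   0.])]
```

View pics/crop1.png

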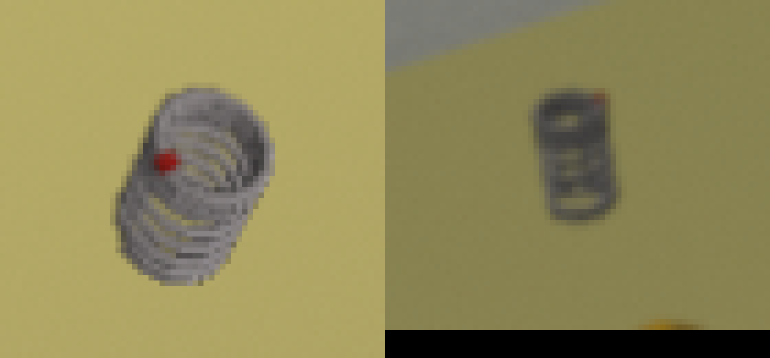

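The crop shows the spring top ring's centre at about (472.6,391) in the scene view and (228.8,166) in the side view. The red mark is at (465.2,394.5) in scene and (234.1,163) in side.

Run:
```python
from h import *
t=lambda a,b: print(*[np.round(q,1) for q in meet(ray("scene",*a),ray("side",*b))])
t((472.6,390.8),(228.8,165.9)); t((465.2,394.5),(234.1,163)); 
t((357,370),(297,172)) # jar lid
t((307,205),(333,275)) # rod tip
t((307.5,226),(333,296)) # rod disc
t((284,252),(355,264)) # dish
```

```text
[462.8 364.3  55. ] [1.3 1.3]
[478.6 363.4  58.7] [0.8 0.8]
[597.5 235.5  63. ] [0.7 0.7]
[ 471.2 -127.7   92.7] [1.2 1.2]
[ 472.1 -129.3   29.3] [1.1 1.1]
[557.3 -84.2  35.3] [1. 1.]
```

The press with the right size (200 by 110 mm) is the middle one, at yaw about 26 deg, with its rod near (472,-129). The spring is near (463,364) with the red mark towards world +x. I'll move above the spring and look.

```bash
python3 -m crank '[[[0.91,-0.155,0.15,0,0,0,85],[0.91,-0.155,0.15,0,0,0,85],[0.91,-0.155,0.15,0,0,0,85],[0.91,-0.155,0.15,0,0,0,85],[0.91,-0.155,0.15,0,0,0,85],[0.91,-0.155,0.15,0,0,0,85],[0.91,-0.155,0.15,0,0,0,85],[0.91,-0.155,0.15,0,0,0,85]]]' 40; python3 -m crank '[[[0.91,-0.155,0.15,0,0,0,85],[0.91,-0.155,0.15,0,0,0,85],[0.91,-0.155,0.15,0,0,0,85],[0.91,-0.155,0.15,0,0,0,85],[0.91,-0.155,0.15,0,0,0,85],[0.91,-0.155,0.15,0,0,0,85],[0.91,-0.155,0.15,0,0,0,85],[0.91,-0.155,0.15,0,0,0,85]]]'
python3 - <<'E'
from h import *
st=sense(); im=capture("wrist"); cv2.imwrite("pics/w1.png",im); np.save("w1.npy",st,allow_pickle=True); print(st["eef_pos"],st["ee_rot"],st["joints"],st["force"])
E
```

```text
time_s: 0.95
eef_pos: [493.7, 182.9, 200.9]
ee_rot: [-0.0, 0.707, 0.707, -0.0]
force: [0.1, 0.3, 0.6]
grip_width: 0.996
grip_force: 0.0
time_s: 1.75
eef_pos: [462.6, 364.9, 170.8]
ee_rot: [-0.0, 0.707, 0.707, -0.0]
force: [-0.3, -0.7, 0.2]
grip_width: 0.998
grip_force: 0.0
[462.64046644 364.86530907 170.84822009] [-8.82705828e-05  7.07094869e-01  7.07118628e-01 -2.90926878e-04] [ 4.69103616e-01  5.03206868e-01  1.38098541e+00 -1.38840214e-05
  1.25800828e+00  4.69074291e-01] [-0.31093229 -0.6830582   0.20568424]
```

View pics/w1.png

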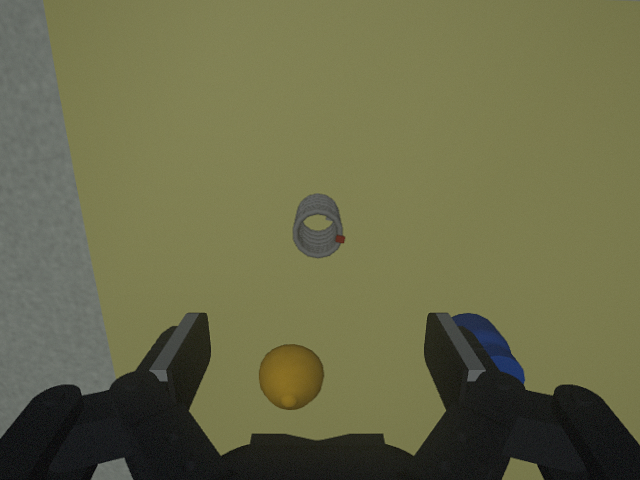

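The wrist view shows the spring's top ring centred near (318,233), with the red mark at (340,239) to the right (world +x). The lemon is at (291,377) and the jar at (490,350), both clear. Next I'll compute the centre precisely.

Run:
```python
from h import *
st=np.load("w1.npy",allow_pickle=True).item(); im=cv2.imread("pics/w1.png"); h=cv2.cvtColor(im,cv2.COLOR_BGR2HSV)
m=cv2.inRange(h,(0,0,0),(180,75,255)); red=cv2.inRange(h,(0,120,60),(9,255,255))|cv2.inRange(h,(172,120,60),(180,255,255))
roi=np.zeros_like(m); roi[180:280,270:370]=255; m=(m|red)&roi; red&=roi
c=max(cv2.findContours(m,cv2.RETR_EXTERNAL,cv2.CHAIN_APPROX_NONE)[0],key=cv2.contourArea)
print("bbox",cv2.boundingRect(c)); ys,xs=np.nonzero(red); r=(xs.mean(),ys.mean()); print("red",r)
# lower edge of outline = outer edge of top ring: fit circle of the points cast on z
from scipy.optimize import least_squares
pts=[p[0] for p in c if p[0][1]>228]
for z in (56,62,66):
    w=np.array([onz(*ray("wrist",*p,st),z)[:2] for p in pts])
    f=least_squares(lambda q:np.hypot(*(w-q[:2]).T)-q[2],[462,364,18],loss="soft_l1")
    R=onz(*ray("wrist",*r,st),z)[:2]-f.x[:2]
    print(z,np.round(f.x,1),"red dir deg",np.degrees(np.arctan2(R[1],R[0])).round(1),np.hypot(*R).round(1))
for p in ((465.2,394.5,"scene"),(234.1,163,"side")):
    print(np.round(meet(ray("wrist",*r,st),ray(p[2],*p[:2]))[0],1))
```

```text
bbox (292, 193, 53, 65)
red (np.float64(339.77358490566036), np.float64(238.75471698113208))
56 [463.9 366.3  17.8] red dir deg -13.6 16.2
62 [463.9 368.2  17.4] red dir deg -13.6 15.8
66 [463.9 369.4  17.1] red dir deg -13.6 15.6
[479.3 364.4  61.7]
[479.5 363.3  58.2]
```

```bash
python3 -m crank '[[[0.12,0.05,0.35,0,0,0,85],[0,0,0.35,0,0,1,85],[0,0,0.35,0,0,1,85],[0,0,0.35,0,0,1,85],[0,0,0.35,0,0,1,85],[0,0,0.35,0,0,1,85],[0,0,0.35,0,0,1,85],[0,0,0.35,0,0,1,85]]]'; python3 -m crank '[[[0,0,0.35,0,0,1,85],[0,0,0.35,0,0,1,85],[0,0,0.35,0,0,1,85],[0,0,0.35,0,0,1,85],[0,0,0.35,0,0,1,85],[0,0,0.35,0,0,1,85],[0,0,0,0,0,0,85],[0,0,0,0,0,0,85]]]'
python3 - <<'E'
from h import *
from scipy.optimize import least_squares
st=sense(); im=capture("wrist"); cv2.imwrite("pics/w2.png",im); T=toolT(st); print(st["eef_pos"],"yaw",np.degrees(np.arctan2(T[1,0],T[0,0])),st["joints"].round(2),st["force"].round(1))
h=cv2.cvtColor(im,cv2.COLOR_BGR2HSV)
red=cv2.inRange(h,(0,120,60),(9,255,255))|cv2.inRange(h,(172,120,60),(180,255,255))
ys,xs=np.nonzero(red); print(len(xs),np.median(xs),np.median(ys))
R=meet(ray("wrist",np.median(xs),np.median(ys),st),ray("scene",465.2,394.5)); print(R)
st1=np.load("w1.npy",allow_pickle=True).item(); print(meet(ray("wrist",np.median(xs),np.median(ys),st),ray("wrist",339.8,238.8,st1)))
E
```

```text
time_s: 2.6
eef_pos: [464.5, 366.0, 100.4]
ee_rot: [0.0, 0.957, 0.289, -0.0]
force: [1.0, -0.1, -0.2]
grip_width: 0.995
grip_force: 0.0
time_s: 3.4
eef_pos: [464.5, 366.4, 48.7]
ee_rot: [0.0, 0.993, -0.12, -0.0]
force: [0.6, -0.1, -0.1]
grip_width: 0.994
grip_force: 0.0
[464.46104583 366.42970901  48.70439089] yaw -13.818671692049138 [ 0.47  0.65  1.49 -0.    1.    2.28] [ 0.6 -0.1 -0.1]
174 316.0 300.0
(array([478.57839477, 364.09753526,  60.35707645]), [0.1, 0.1])
(array([478.004909  , 363.93598623,  59.82369849]), [0.3, 0.3])
```

View pics/w2.png

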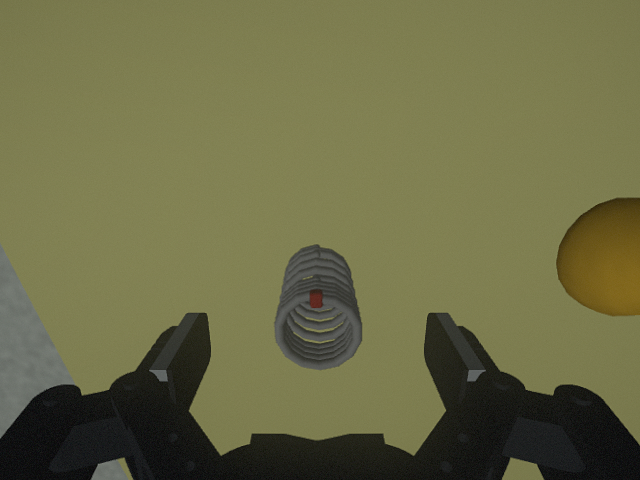

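The wrist view shows the red mark at (316,300) and the ring at (318,330), centred between the fingers, with tool x along spring +x. I'll descend and grip.

```bash
python3 -m crank '[[[-0.05,0,0.33,0,0,0,85],[0,0,0.33,0,0,0,85],[0,0,0,0,0,0,30],[0,0,0,0,0,0,30],[0,0,0,0,0,0,30],[0,0,0,0,0,0,30],[0,0,0,0,0,0,30],[0,0,0,0,0,0,30]]]' 40;  python3 -m crank '[[[0,0,0,0,0,0,30],[0,0,0,0,0,0,30],[0,0,0,0,0,0,30],[0,0,0,0,0,0,30],[0,0,0,0,0,0,30],[0,0,-0.5,0,0,0,30],[0,0,-0.5,0,0,0,30],[0,0,-0.5,0,0,0,30]]]'
python3 - <<'E'
from h import *
st=sense(); im=capture("wrist"); cv2.imwrite("pics/w3.png",im)
h=cv2.cvtColor(im,cv2.COLOR_BGR2HSV); red=cv2.inRange(h,(0,120,60),(9,255,255))|cv2.inRange(h,(172,120,60),(180,255,255)); ys,xs=np.nonzero(red); print(len(xs),xs.mean(),ys.mean())
sc=capture("scene");sd=capture("side"); cv2.imwrite("pics/scene3.png",sc); cv2.imwrite("pics/side3.png",sd)
E
```

```text
time_s: 4.25
eef_pos: [463.2, 367.3, 32.5]
ee_rot: [-0.0, 0.993, -0.122, 0.0]
force: [-1.1, 0.2, 0.3]
grip_width: 0.412
grip_force: 40.9
time_s: 5.05
eef_pos: [463.2, 367.3, 71.2]
ee_rot: [-0.0, 0.993, -0.122, 0.0]
force: [0.5, 0.0, -0.3]
grip_width: 0.409
grip_force: 41.2
218 314.22477064220186 317.0229357798165
```

View pics/w3.png

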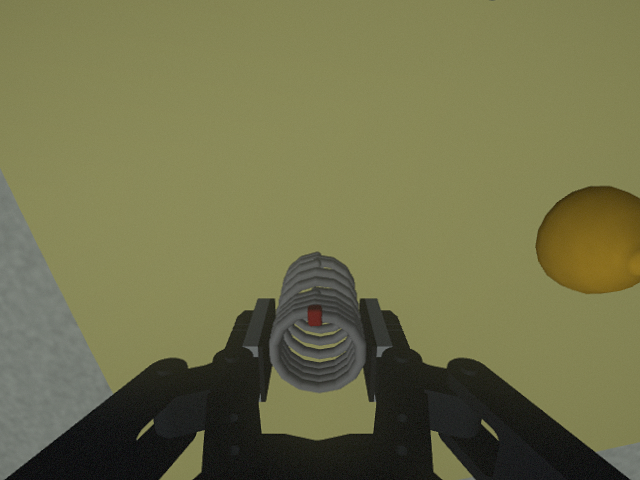

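The spring is gripped, with the red mark at (314,317) and the ring at (318,342). Next I'll lift, turn to the press yaw and carry it to a viewing place just behind the rod.

```bash
python3 -m crank '[[[0,0,-0.6,0,0,-1,30],[0,0,-0.6,0,0,-1,30],[0,0,-0.6,0,0,-1,30],[0,0,-0.6,0,0,-1,30],[0,0,-0.6,0,0,-1,30],[-0.53,0.95,0,0,0,0,30],[-0.53,0.95,0,0,0,0,30],[-0.53,0.95,0,0,0,0,30]]]';python3 -m crank '[[[-0.53,0.95,0,0,0,0,30],[-0.53,0.95,0,0,0,0,30],[-0.53,0.95,0,0,0,0,30],[-0.53,0.95,0,0,0,0,30],[-0.53,0.95,0,0,0,0,30],[-0.53,0.95,0,0,0,0,30],[-0.53,0.95,0,0,0,0,30],[-0.53,0.95,0,0,0,0,30]]]';python3 -m crank '[[[-0.53,0.95,0,0,0,0,30],[-0.53,0.95,0,0,0,0,30],[-0.53,0.95,0,0,0,0,30],[-0.53,0.95,0,0,0,0,30],[-0.53,0.95,0,0,0,0,30],[-0.53,0.95,0,0,0,0,30],[-0.53,0.95,0,0,0,0,30],[-0.53,0.95,0,0,0,0,30]]]'
python3 - <<'E'
from h import *
st=sense(); im=capture("wrist"); cv2.imwrite("pics/w4.png",im); np.save("w4.npy",st,allow_pickle=True); print(st["eef_pos"],st["joints"].round(2),st["force"].round(1))
E
```

```text
time_s: 6.0
eef_pos: [458.0, 284.8, 144.3]
ee_rot: [0.0, 0.974, 0.225, -0.0]
force: [0.2, -0.5, -1.3]
grip_width: 0.411
grip_force: 41.2
time_s: 6.8
eef_pos: [446.1, 67.5, 144.5]
ee_rot: [-0.0, 0.974, 0.225, -0.0]
force: [0.8, 0.2, -0.4]
grip_width: 0.408
grip_force: 41.2
time_s: 7.6
eef_pos: [434.1, -149.6, 144.5]
ee_rot: [-0.0, 0.974, 0.225, -0.0]
force: [0.9, 0.1, 0.1]
grip_width: 0.411
grip_force: 41.2
[ 434.13444674 -149.62958341  144.48952536] [-0.59  0.26  1.81 -0.    1.07  0.53] [0.9 0.1 0.1]
```

View pics/w4.png

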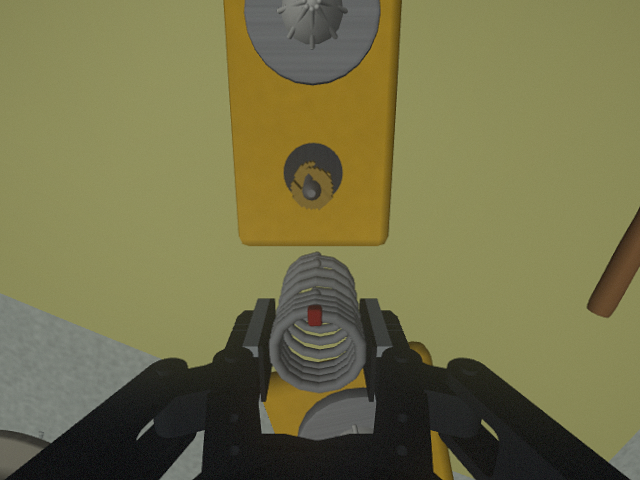

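The wrist view shows the rod tip at (311,187), the collars around (313,183), the dark seat disc at (313,173) and the dish at (312,8). Tool x is aligned with the press axis. Next I'll enlarge the collars.

Run:
```python
from h import *
im=cv2.imread("pics/w4.png")[138:216,275:351]; cv2.imwrite("pics/crop4.png",cv2.resize(im,None,fx=7.5,fy=7.5,interpolation=cv2.INTER_CUBIC))
```

```text
(no output)
```

View pics/crop4.png

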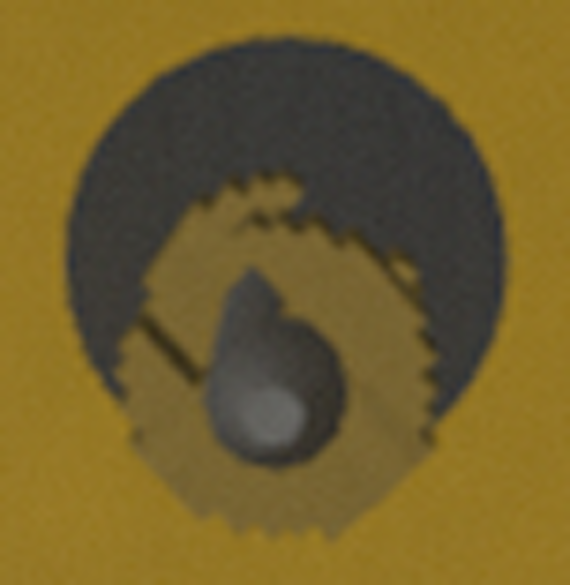

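The crop shows the upper collar's notch pointing up-left: its wall runs (140,318)-(200,380), and the rod is visible through it at (250,265). The lower collar's rim is missing between (300,185) and (392,252), so its notch points up-right. Next I'll cast these points onto the collar planes.

Run:
```python
from h import *
st=np.load("w4.npy",allow_pickle=True).item(); T=toolT(st)
P=lambda c,z: onz(*ray("wrist",c[0]/7.5+275-.43,c[1]/7.5+138-.43,st),z)
inT=lambda p: np.round((np.linalg.inv(T)@np.r_[p,1])[:3],1)
# press outline and seat disc
im=cv2.imread("pics/w4.png"); h=cv2.cvtColor(im,cv2.COLOR_BGR2HSV)
# disc: fit ellipse on its rim, measured from the crop
m=cv2.inRange(h,(0,0,0),(180,90,90)); roi=np.zeros_like(m); roi[135:215,275:351]=255; m&=roi
c=max(cv2.findContours(m,cv2.RETR_EXTERNAL,cv2.CHAIN_APPROX_NONE)[0],key=cv2.contourArea)
from scipy.optimize import least_squares
pts=np.array([onz(*ray("wrist",*p[0],st),31)[:2] for p in c if p[0][1]<172])
f=least_squares(lambda q:np.hypot(*(pts-q[:2]).T)-q[2],[472,-129,25],loss="soft_l1"); print("disc",f.x.round(1))
disc=np.r_[f.x[:2],30]
tip=P((274,418),100); print("tip",tip.round(1),"disc in tool",inT(disc),"tip in tool",inT(tip))
ca=lambda l,z:[inT(P(q,z))[:2].tolist() for q in l]
print("upper wall A",ca([(140,318),(200,380)],88)," B",ca([(235,235),(285,312)],88))
print("lower edges",ca([(300,187),(392,252)],62))
for n,q in (("scene",(307,205)),("side",(333,275))): print(n,np.round(meet(ray("wrist",311.1,193.3,st),ray(n,*q))[0],1))
# spring axis in tool frame, from the ring in w3-like view (top 29.5 behind TCP)
z=st["eef_pos"][2]+29.5
a=[onz(*ray("wrist",u,v,st),z) for u,v in ((271,343),(365,343),(318,391),(318,293),(314.2,317))]
print("ring L R bottom top red",[inT(q)[:2].tolist() for q in a])
```

```text
disc [ 473.2 -126.9   18.6]
tip [ 473.  -127.1  100. ] disc in tool [ 45.1  -3.2 114.5] tip in tool [44.8 -3.1 44.5]
upper wall A [[49.6, -12.7], [45.2, -8.5]]  B [[55.3, -6.0], [50.0, -2.5]]
lower edges [[55.6, -1.6], [50.5, 5.6]]
scene [ 470.9 -127.4   92.4]
side [ 472.  -127.9   92.7]
ring L R bottom top red [[7.1, -16.1], [7.1, 16.5], [-13.2, 0.2], [26.3, 0.2], [17.3, -1.1]]
```

Relative to tool x, the upper notch is at about +40° and the lower at about -33°. The rod is at tool (45,-3) and the spring's own mark is at about +4°. I'll move over the rod and turn the tang to +40°.

```bash
python3 -m crank '[[[0.89,-0.065,0,0,0,0,30],[0.89,-0.065,0,0,0,0,30],[0,0,0,0,0,-0.91,30],[0,0,0,0,0,-0.91,30],[0,0,0,0,0,-0.91,30],[0,0,0,0,0,-0.91,30],[0,0,0,0,0,-0.91,30],[0,0,0,0,0,0,30]]]'; python3 -m crank '[[[0,0,0,0,0,0,30],[0,0,0.1,0,0,0,30],[0,0,0.1,0,0,0,30],[0,0,0.1,0,0,0,30],[0,0,0.1,0,0,0,30],[0,0,0.1,0,0,0,30],[0,0,0.1,0,0,0,30],[0,0,0,0,0,0,30]]]'
python3 - <<'E'
from h import *
st=sense(); im=capture("wrist"); cv2.imwrite("pics/w5.png",im); T=toolT(st)
print(st["eef_pos"],"yaw",np.degrees(np.arctan2(T[1,0],T[0,0])),st["force"].round(1),st["wrist_torque"].round(2))
cv2.imwrite("pics/crop5.png",cv2.resize(im[230:410,250:390],None,fx=3.3,fy=3.3,interpolation=cv2.INTER_CUBIC))
E
```

```text
time_s: 8.45
eef_pos: [472.9, -126.0, 144.5]
ee_rot: [-0.0, 0.855, 0.518, -0.0]
force: [0.2, 0.2, -1.4]
grip_width: 0.412
grip_force: 41.3
time_s: 9.25
eef_pos: [473.0, -126.1, 129.4]
ee_rot: [-0.0, 0.855, 0.518, -0.0]
force: [-0.5, -0.1, -0.2]
grip_width: 0.413
grip_force: 41.3
[ 473.01325171 -126.1270473   129.41468003] yaw 62.3955085204828 [-0.5 -0.1 -0.2] [-0.04 -0.01  0.02]
```

View pics/crop5.png

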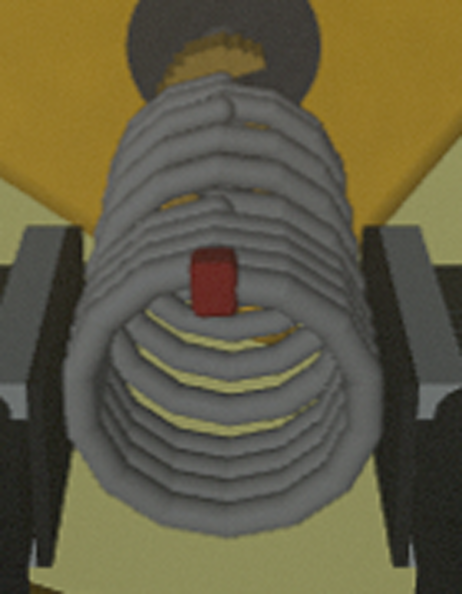

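The crop shows the red mark at (213,282), a little left of the ring centre at (225,380). The spring foot is lined up over the rod, with the lower collar visible beyond it. I'll nudge -1 mm to centre on the rod and descend gently.

```bash
python3 -m crank '[[[-0.04,0.02,0,0,0,0,30],[0,0,0.07,0,0,0,30],[0,0,0.07,0,0,0,30],[0,0,0.07,0,0,0,30],[0,0,0.07,0,0,0,30],[0,0,0,0,0,0,30],[0,0,0,0,0,0,30],[0,0,0,0,0,0,30]]]'; python3 -c "
from h import *
s=sense();print(s['eef_pos'].round(1),s['force'].round(1),s['wrist_torque'].round(2))"; python3 -m crank '[[[0,0,0.04,0,0,0,30],[0,0,0.04,0,0,0,30],[0,0,0.04,0,0,0,30],[0,0,0.04,0,0,0,30],[0,0,0.04,0,0,0,30],[0,0,0.04,0,0,0,30],[0,0,0,0,0,0,30],[0,0,0,0,0,0,30]]]';  python3 -c "
from h import *
s=sense();print(s['eef_pos'].round(1),s['force'].round(1),s['wrist_torque'].round(2))"
```

```text
time_s: 10.1
eef_pos: [473.2, -127.4, 122.9]
ee_rot: [0.0, 0.855, 0.518, 0.0]
force: [-0.1, 0.4, -0.5]
grip_width: 0.41
grip_force: 41.3
[ 473.2 -127.4  122.9] [-0.1  0.4 -0.5] [0.01 0.04 0.01]
time_s: 10.9
eef_pos: [473.1, -127.3, 116.7]
ee_rot: [-0.0, 0.855, 0.518, -0.0]
force: [0.2, 0.6, -1.9]
grip_width: 0.41
grip_force: 41.2
[ 473.1 -127.3  116.7] [ 0.2  0.6 -1.9] [0.03 0.09 0.04]
```

```bash
cat > f.py <<'E'
from h import *
F=[];P=[];Q=[]
for i in range(8): capture("side"); s=sense(); F.append(s["force"]);P.append(s["eef_pos"]);Q.append(s["wrist_torque"])
T=toolT(s)
print("t",round(s["time_s"],2),"pos",np.mean(P,0).round(1),"yaw",np.degrees(np.arctan2(T[1,0],T[0,0])).round(1),"F",np.mean(F,0).round(2),"std",np.std(F,0).round(1),"M",np.mean(Q,0).round(3))
E
python3 f.py;  python3 -m crank '[[[0,0,0.04,0,0,0,30],[0,0,0.04,0,0,0,30],[0,0,0.04,0,0,0,30],[0,0,0.04,0,0,0,30],[0,0,0,0,0,0,30],[0,0,0,0,0,0,30],[0,0,0,0,0,0,30],[0,0,0,0,0,0,30]]]' >/dev/null; python3 f.py
```

```text
t 11.3 pos [ 473.1 -127.3  116.7] yaw 62.4 F [-0.46  0.53 -1.05] std [0.6 0.4 0.5] M [ 0.108  0.15  -0.008]
t 12.5 pos [ 473.1 -127.3  112.8] yaw 62.4 F [-1.18  0.55 -0.89] std [0.5 0.7 0.5] M [0.105 0.211 0.01 ]
```

There is no upward force, so the tang is in the upper notch and rubbing lightly on one wall. I'll ease it over slightly and continue.

```bash
python3 -m crank '[[[0,-0.02,0,0,0,-0.3,30],[0,0,0.05,0,0,0,30],[0,0,0.05,0,0,0,30],[0,0,0.05,0,0,0,30],[0,0,0.05,0,0,0,30],[0,0,0.05,0,0,0,30],[0,0,0,0,0,0,30],[0,0,0,0,0,0,30]]]' >/dev/null; python3 f.py
```

```text
t 13.7 pos [ 472.7 -127.1  106.6] yaw 64.8 F [-0.18 -0.05 -0.53] std [0.3 0.3 0.3] M [-0.013 -0.001 -0.025]
```

```bash
python3 -m crank '[[[0,0,0.075,0,0,0,30],[0,0,0.075,0,0,0,30],[0,0,0.075,0,0,0,30],[0,0,0,0,0,0,30],[0,0,0,0,0,0.8,30],[0,0,0,0,0,0.8,30],[0,0,0,0,0,0,30],[0,0,0,0,0,0,30]]]' >/dev/null; python3 f.py
```

```text
t 14.9 pos [ 472.7 -127.1  100.9] yaw 52.0 F [-0.1  -0.31 -0.53] std [0.4 0.4 0.4] M [-0.025 -0.004 -0.013]
```

Turning freely between the collars. Now the rest of the turn towards the lower notch (7.8 units).

```bash
python3 -m crank '[[[0,0,0,0,0,0.975,30],[0,0,0,0,0,0.975,30],[0,0,0,0,0,0.975,30],[0,0,0,0,0,0.975,30],[0,0,0,0,0,0.975,30],[0,0,0,0,0,0.975,30],[0,0,0,0,0,0.975,30],[0,0,0,0,0,0.975,30]]]' >/dev/null; python3 f.py; python3 -m crank '[[[0,0,0.05,0,0,0,30],[0,0,0.05,0,0,0,30],[0,0,0.05,0,0,0,30],[0,0,0.05,0,0,0,30],[0,0,0.05,0,0,0,30],[0,0,0.05,0,0,0,30],[0,0,0.05,0,0,0,30],[0,0,0.05,0,0,0,30]]]' >/dev/null; python3 f.py
```

```text
t 16.1 pos [ 472.7 -127.1  100.9] yaw -10.3 F [-0.   -0.05 -0.62] std [0.5 0.3 0.4] M [-0.002 -0.001  0.008]
t 17.3 pos [ 472.7 -127.1   90.9] yaw -10.4 F [-0.48  0.   -0.51] std [0.3 0.4 0.4] M [ 0.011 -0.017 -0.01 ]
```

```bash
python3 -m crank '[[[0,0,0.05,0,0,0,30],[0,0,0.05,0,0,0,30],[0,0,0.05,0,0,0,30],[0,0,0.05,0,0,0,30],[0,0,0,0,0,0,30],[0,0,0,0,0,0,30],[0,0,0,0,0,0,30],[0,0,0,0,0,0,30]]]' >/dev/null; python3 f.py
```

```text
t 18.5 pos [ 472.7 -127.1   85.9] yaw -10.4 F [-0.14 -0.36 -0.33] std [0.5 0.4 0.5] M [ 0.003 -0.007  0.013]
```

```bash
python3 -m crank '[[[0,0,0.05,0,0,0,30],[0,0,0.05,0,0,0,30],[0,0,0.05,0,0,0,30],[0,0,0.05,0,0,0,30],[0,0,0.05,0,0,0,30],[0,0,0.05,0,0,0,30],[0,0,0,0,0,0,30],[0,0,0,0,0,0,30]]]' >/dev/null; python3 f.py; python3 -m crank '[[[0,0,0.05,0,0,0,30],[0,0,0.05,0,0,0,30],[0,0,0.05,0,0,0,30],[0,0,0.05,0,0,0,30],[0,0,0.05,0,0,0,30],[0,0,0.05,0,0,0,30],[0,0,0.05,0,0,0,30],[0,0,0.05,0,0,0,30]]]' >/dev/null; python3 f.py
```

```text
t 19.7 pos [ 472.7 -127.1   78.5] yaw -10.4 F [ 0.04 -0.17 -0.62] std [0.4 0.4 0.3] M [-0.     0.001  0.012]
t 20.9 pos [ 472.7 -127.1   68.4] yaw -10.4 F [-0.05 -0.06 -0.37] std [0.3 0.4 0.4] M [ 0.016  0.002 -0.018]
```

```bash
python3 -m crank '[[[0,0,0.05,0,0,0,30],[0,0,0.05,0,0,0,30],[0,0,0.05,0,0,0,30],[0,0,0.05,0,0,0,30],[0,0,0,0,0,0,30],[0,0,0,0,0,0,30],[0,0,0,0,0,0,30],[0,0,0,0,0,0,30]]]' >/dev/null; python3 f.py; python3 -m crank '[[[0,0,0.05,0,0,0,30],[0,0,0.05,0,0,0,30],[0,0,0,0,0,0,30],[0,0,0,0,0,0,30],[0,0,0,0,0,0,30],[0,0,0,0,0,0,30],[0,0,0,0,0,0,30],[0,0,0,0,0,0,30]]]' >/dev/null; python3 f.py
```

```text
t 22.1 pos [ 472.7 -127.1   63.4] yaw -10.4 F [ 0.06 -0.03 -0.67] std [0.5 0.4 0.7] M [0.003 0.006 0.023]
t 23.3 pos [ 472.7 -127.2   60.9] yaw -10.4 F [ 0.1  -0.51  2.54] std [0.4 0.5 0.4] M [-0.053  0.008 -0.008]
```

The spring is on the base with about 3 N of compression. I'll ease off 1.5 mm, release and rise.

```bash
python3 -m crank '[[[0,0,-0.06,0,0,0,30],[0,0,0,0,0,0,30],[0,0,0,0,0,0,30],[0,0,0,0,0,0,45],[0,0,0,0,0,0,60],[0,0,0,0,0,0,65],[0,0,0,0,0,0,65],[0,0,0,0,0,0,65]]]'; python3 f.py; python3 -m crank '[[[0,0,-0.2,0,0,0,65],[0,0,-0.4,0,0,0,65],[0,0,-0.6,0,0,0,65],[0,0,-0.8,0,0,0,65],[0,0,-0.8,0,0,0,65],[0,0,-0.8,0,0,0,65],[0,0,-0.8,0,0,0,65],[0,0,0,0,0,0,65]]]'
python3 - <<'E'
from h import *
st=sense(); im=capture("wrist"); cv2.imwrite("pics/w6.png",im)
h=cv2.cvtColor(im,cv2.COLOR_BGR2HSV); red=cv2.inRange(h,(0,120,50),(9,255,255))|cv2.inRange(h,(172,120,50),(180,255,255))
r={}
for n,i in (("wrist",im),("scene",capture("scene"))):
    h=cv2.cvtColor(i,cv2.COLOR_BGR2HSV); m=cv2.inRange(h,(0,120,50),(7,255,255))|cv2.inRange(h,(173,120,50),(180,255,255))
    cv2.imwrite(f"pics/{n}6.png",i)
    for c in cv2.findContours(m,cv2.RETR_EXTERNAL,cv2.CHAIN_APPROX_NONE)[0]:
        if cv2.contourArea(c)>3:
            (u,v),_=cv2.minEnclosingCircle(c); print(n,round(u,1),round(v,1),cv2.contourArea(c),"on z=92:",onz(*ray(n,u,v,st),91).round(1))
E
```

```text
time_s: 24.1
eef_pos: [472.7, -127.1, 62.4]
ee_rot: [-0.0, 0.996, -0.091, -0.0]
force: [-0.2, -0.2, -0.4]
grip_width: 0.76
grip_force: 0.0
t 24.5 pos [ 472.7 -127.1   62.4] yaw -10.4 F [ 0.2  -0.14 -0.04] std [0.5 0.4 0.2] M [-0.011 -0.012  0.019]
time_s: 25.3
eef_pos: [473.8, -127.6, 175.5]
ee_rot: [0.001, 0.996, -0.091, 0.003]
force: [-0.2, 0.1, -1.3]
grip_width: 0.761
grip_force: 0.0
wrist 316.0 227.7 42.5 on z=92: [ 489.  -129.2   91. ]
```

The red mark is where it should be. I'll check its height from a second wrist position, which also clears the press.

```bash
python3 - <<'E'
from h import *
st=sense(); np.save("w6.npy",st,allow_pickle=True)
E
python3 -m crank '[[[-0.5,0,-0.5,0,0,0,65],[-0.5,0,-0.5,0,0,0,65],[-0.5,0,-0.5,0,0,0,65],[-0.5,0,-0.5,0,0,0,65],[0,0,0,0,0,0,65],[0,0,0,0,0,0,65],[0,0,0,0,0,0,65],[0,0,0,0,0,0,65]]]' >/dev/null
python3 - <<'E'
from h import *
s6=np.load("w6.npy",allow_pickle=True).item()
st=sense(); im=capture("wrist"); h=cv2.cvtColor(im,cv2.COLOR_BGR2HSV); m=cv2.inRange(h,(0,120,50),(7,255,255))|cv2.inRange(h,(173,120,50),(180,255,255))
c=max(cv2.findContours(m,cv2.RETR_EXTERNAL,cv2.CHAIN_APPROX_NONE)[0],key=cv2.contourArea); (u,v),_=cv2.minEnclosingCircle(c)
print(u,v,st["eef_pos"],meet(ray("wrist",316,227.7,s6),ray("wrist",u,v,st)),st["time_s"])
E
```

```text
317.0 137.6875 [ 423.62529424 -118.03655601  221.60699789] (array([ 489.49230724, -129.02833523,   95.14288798]), [0.2, 0.2]) 26.2
```

```bash
cat > g.py <<'E'
from h import *
import os,pickle
st=sense(); im=capture("wrist"); h=cv2.cvtColor(im,cv2.COLOR_BGR2HSV); m=cv2.inRange(h,(0,120,50),(7,255,255))|cv2.inRange(h,(173,120,50),(180,255,255))
ys,xs=np.nonzero(m); r=ray("wrist",xs.mean(),ys.mean(),st)
if os.path.exists("r.pkl"): print(len(xs),xs.mean(),ys.mean(),meet(r,pickle.load(open("r.pkl","rb"))))
else: pickle.dump(r,open("r.pkl","wb"))
E
python3 g.py; python3 -m crank '[[[0.6,0,-0.1,0,0,0,65],[0.6,0,-0.1,0,0,0,65],[0.6,0,-0.1,0,0,0,65],[0.6,0,-0.1,0,0,0,65],[0,0,0,0,0,0,65],[0,0,0,0,0,0,65],[0,0,0,0,0,0,65],[0,0,0,0,0,0,65]]]' >/dev/null; python3 g.py
```

```text
34 316.61764705882354 217.0 (array([ 489.2283477 , -129.12864943,   92.55740484]), [0.1, 0.1])
```

```bash
python3 -c "
from rig import *
print(finish_job())"
```

```text
the job is handed in; nothing more can be done
None
```

The spring is threaded red mark up past both collars and released, and its foot rests on the press base as judged by contact force (about 3 N) and a red-mark height within about 2 mm of expected. The job was handed in at about 27 s; it passed both collars without snagging, and I did not re-check the jar, lemon and spoon.

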